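# Shingle three coated sample boards along a drying tray

## Robot

A 6-joint arm with a two-finger parallel gripper is mounted at the origin on a cart in front of the work surface, level with it; the furniture and walls round the work are solid. World frame = base frame: x ahead of the robot, y to its left, z up, the work surface at z = 0. Lengths are in mm, angles in rad, forces in N, time in s.
With the tool pointing down it reaches from about 300 to 775 mm from the base axis. Payload 14.6 kg.
Tool frame: the origin (TCP) lies at the centre of the arm's flange, where the gripper is bolted on; the fingertips stand 199 mm ahead of it and the grasp point (between the pads) lies 180 mm ahead of it; z points along the fingers, y is the line along which they close (so a half turn about z gives the same grasp; the last joint's range is limited). The gripper opens to 94 mm and grips with 3 to 60 N. Pads are 16 mm wide; open, the fingers measure 119 mm over their backs; the gripper's body (75 mm by 177 mm) begins 78 mm behind the grasp point.
Start: joints at [1.216, 0.3, 1.521, -0, 1.321, -0.067], TCP at [156.112, 527.371, 404.646] pointing down, gripper open.
Joint ranges: [-3.03, 3.03], [-0.79, 2.21], [0.23, 2.52], [-1.04, 4.18], [0, 3.07], [-2.55, 2.55]. Speed limits (rad/s): [2.22, 2.22, 2.57, 3.14, 3.14, 3.14].

## Interface

Orientations are given as [roll, pitch, yaw] about the fixed x, y, z axes, in that order (R = Rz(yaw) Ry(pitch) Rx(roll)).
In Python, from cell import manip, optics, workorder gives the robot as it stands.
- The arm moves only by the tool step_arm, never from a script. Its argument "increments" is a list that holds one entry, the list of rows, each a list of 7 numbers: the turn, a rotation vector about the tool's x, y, z as a fraction of full scale, then the shift along the tool's x, y, z as a fraction of full scale, then the closure, from -1 (fully open) to 1 (shut). In form: [[[wx, wy, wz, tx, ty, tz, fingers], ...]]. A call has 1 to 5 rows; each row shifts and turns the commanded pose from where the row before left it, along the tool's axes as they then stand; what a row does not reach is not made up. Full scale, the value 1, is 40 mm for a shift and 45 degrees for a turn. A row lasts 1/10 s, in which the tool goes at most 50 mm and 8.59 degrees, less where a joint would pass 70% of its speed; a pose out of reach is approached as far as the arm can. A call with a number of a shift or a turn outside -1 to 1 is refused whole. A call with a gripper value outside its range is refused whole. The fingers move at their own pace and stop on an object; "newtons" is the grip in N (left out, the last holds). Time passes only in rows, so rows that do not move let the fingers close. It gives the time, the measured TCP pose, the force, the opening and the grip force at its end, in the units of the state.
- manip.read_state(): the state, without advancing time (a new reading comes with each control period).
- optics.camera(name): name is "scene" or "top"; returns a dict with "frame" (420x560x3 uint8, red, green, blue), "range_z" (420x560 float32, mm along the optical axis (not along the pixel's ray), 0 where there is no reading), "mtx" (3x3 intrinsics, pixels), "cam_to_world" (4x4, takes a point from camera to world coordinates). Camera axes: x right, y down, z forward; pixel columns grow to the right and rows downward; lengths in mm; the calibration is good to about 2 mm. A picture is of the moment at which its call begins.
- workorder.sign_off(): hands the job in; it is judged then, once.
The state is a dict: "clock": time; "joints": joint angles; "qd": joint speeds; "effort": joint torques, N m; "eef_pos": TCP position; "eef_rot": TCP orientation; "wrist_force": force on the tool from outside, world axes, zero at the start; "moment": the same for the moment, N m; "finger_gap": finger opening in mm; "finger_force": force on a finger pad.
Only numpy, scipy, OpenCV 4.12 (cv2) and the standard library are available. Lean on these libraries where they do the work, as an engineer would, in place of code of your own. Each camera call takes 0.05 s, during which the arm holds its last target. There are 200 camera calls.

## Task

Working from the back forward, lean the three coated sample boards in the drying tray as an overlapping shingled row: the longest on the sloping rest with its lower end behind the back rib, then the medium one on it, lower end behind the middle rib, then the shortest on that, behind the front rib. Set each lower end gently on the tray floor, draw it forward until it is felt to butt firmly against its rib, and leave it there, square and centred across the tray. Do not ram the boards, and leave the tape measure and the two blocks alone.

Things in the scene. Friction and masses are not known exactly. Their poses are not given: they have to be found in the camera images.
- tray: fixed plywood tray, base x -100 to +115 mm, 110 mm wide, its floor 8 mm above the worktop. Origin on the worktop on its centre line; +x to its back, away from the robot (yaw within 0.3 rad), z up. Side lips 5 mm high, inner faces at y = +-47 mm. Three dark ribs 5 mm high, 6 mm thick, 92 mm long lie across the floor, rear faces at x = -10, -44, -78 mm. A sloping rest stands at the back
- rest_top (a point): middle of the top edge of the rest at tray x = +82 mm, 58 mm above the tray floor. The rest is a fixed plate 40 mm wide, narrower than the boards, rising at 38 degrees from the floor at x = +8 mm. The long board lies on this edge, and the upper end of each next board on the face of the one behind
- rib_back: the back rib, fixed to the tray; origin in the middle of its top rear edge, tray x = -10 mm, 13 mm above the worktop; axes as the tray's. A leaning board touches this edge with its end face, so the board's lowest edge then stands 2 to 3 mm behind the rib's rear face (the same at each rib)
- rib_middle: the middle rib, origin likewise, 34 mm further to the front (tray x = -44 mm)
- rib_front: the front rib, origin likewise, another 34 mm to the front (tray x = -78 mm)
- board_long: longest of three like wooden sample boards: 150 x 52 x 10 mm, 90 g or so, grey-coated middle, bare ends (ends alike, faces alike). Origin: board centre; x along length, y width, z thickness. Starts flat on the worktop; which lies where varies. In the finished row it slopes 33 degrees up to the back, centre at about tray x +53, z 53 mm
- board_medium: middle-sized of three like wooden sample boards: 125 x 52 x 10 mm, 75 g or so, grey-coated middle, bare ends (ends alike, faces alike). Origin: board centre; x along length, y width, z thickness. Starts flat on the worktop; which lies where varies. In the finished row it slopes 29 degrees up to the back, centre at about tray x +11, z 43 mm
- board_short: shortest of three like wooden sample boards: 100 x 52 x 10 mm, 60 g or so, grey-coated middle, bare ends (ends alike, faces alike). Origin: board centre; x along length, y width, z thickness. Starts flat on the worktop; which lies where varies. In the finished row it slopes 25 degrees up to the back, centre at about tray x -33, z 34 mm
- tape_measure: tape measure, 69 x 90 x 30 mm, a bystander to be left alone; origin under its middle
- sanding_block: cork-brown sanding block, 62 x 90 x 34 mm, a bystander to be left alone; origin under its middle
- hardwood_block: dark offcut of hardwood, 50 x 82 x 22 mm, a bystander to be left alone; origin under its middle
Mind the look-alikes: they are no part of the job. What is shaped like the board_medium but purple or turquoise is not meant.

How it is judged (in metres and radians):
On the way, in this order (a step that is already met when the one before it is completed fails the run):
1. the long board's lower end has been pressed against the back rib with at least 0.5 N (contact force between board_long and rib_back above 0.5 N), for 0.1 s.
2. the medium board's lower end has been pressed against the middle rib with at least 0.5 N (contact force between board_medium and rib_middle above 0.5 N), for 0.1 s.
3. the short board's lower end has been pressed against the front rib with at least 0.5 N (contact force between board_short and rib_front above 0.5 N), for 0.1 s.
At the end, for the whole second after the job is handed in: All boards released, at rest, longest at the back: each at its natural slope (33, 29, 25 deg, within 5), lower end on the floor behind its own rib and within 3 mm of touching it, centred within 12 mm, square within 0.12 rad; medium rests on long, short on medium (x of board_long in the frame of tray between 0.0498 and 0.0568 m and y of board_long in the frame of tray between -0.012 and 0.012 m and z of board_long in the frame of tray between 0.0471 and 0.0591 m and angle between the x axis of board_long and the x axis of tray, either way round between 0.487 and 0.667 rad and angle between the y axis of each of board_long, board_medium, board_short and the y axis of tray, either way round below 0.12 rad and linear speed of each of board_long, board_medium, board_short below 0.02 m/s and x of board_medium in the frame of tray between 0.0075 and 0.0145 m and y of board_medium in the frame of tray between -0.012 and 0.012 m and z of board_medium in the frame of tray between 0.0366 and 0.0486 m and angle between the x axis of board_medium and the x axis of tray, either way round between 0.417 and 0.597 rad and x of board_short in the frame of tray between -0.0359 and -0.0289 m and y of board_short in the frame of tray between -0.012 and 0.012 m and z of board_short in the frame of tray between 0.0278 and 0.0398 m and angle between the x axis of board_short and the x axis of tray, either way round between 0.351 and 0.531 rad and contact force between board_medium and board_long above 0.01 N and contact force between board_short and board_medium above 0.01 N).
It fails at once if a bystander (tape measure, sanding block or hardwood block) is shifted by more than 15 mm (distance of any of tape_measure, sanding_block, hardwood_block from where it was at the start of the episode above 0.015 m).
It fails at once if a board is rammed into the tray with more than 30 N (contact force between any of board_long, board_medium, board_short and tray above 30 N).
It also fails if it takes over 72 s, if anything falls off the work surface, if the arm or the gripper's body presses on something with over 40 N, if the wrist force passes 120 N, or if a joint passes its speed limit or range.

## Working session

There is one attempt and no reset: what is moved stays moved. The work goes in short steps, Python scripts to look and compute and a tool call to move; the robot and the scene stay as the last step left them, time stands still between calls to the robot, and variables do not carry over. Pictures are saved under pics/ and viewed, at most 10 in all, crops included, and the job is handed in when it is done.

Besides the shell and the picture viewer there is one more tool, called after "Emit:" in YAML: its name, and indented under it one key for each argument. step_arm: Moves the arm, as the interface text tells. Its arguments: {"type":"object","properties":{"increments":{"type":"array","items":{"type":"array","items":{"type":"array","items":{"type":"number"}}}},"newtons":{"type":"number"}},"required":["increments"]}

```bash
ls; mkdir -p pics
python3 - <<'E'
from cell import manip, optics
import cv2,numpy as np
print(manip.read_state())
for n in("top","scene"):
    c=optics.camera(n); cv2.imwrite(f"pics/{n}0.png",c["frame"][:,:,::-1]); np.savez(f"pics/{n}0.npz",**c)
    print(n,c["mtx"].tolist(),np.round(c["cam_to_world"],3).tolist())
E
```

```text
pics
{'clock': 0.0, 'joints': array([ 1.21641817e+00,  3.00462818e-01,  1.52156211e+00,  4.01883189e-06,
        1.32068966e+00, -6.65760185e-02]), 'qd': array([ 0.00023541, -0.00076194,  0.00091503, -0.00037974,  0.00060109,
        0.00028486]), 'effort': array([ 1.09687312e-04, -5.31815422e+01, -3.52723145e+01,  7.08407722e-02,
        2.44256324e-02, -9.28071904e-05]), 'eef_pos': array([156.09472266, 527.35401708, 404.09877219]), 'eef_rot': array([-3.14047347e+00, -7.85223057e-05,  2.85378947e+00]), 'wrist_force': array([0.21695366, 0.50732011, 1.07674692]), 'moment': array([0.03877132, 0.00711959, 0.06304232]), 'finger_force': 0.0, 'finger_gap': 93.86922536745804}
top [[518.9261355733291, 0.0, 276.61894111969156], [0.0, 518.9261355733291, 208.14865949975186], [0.0, 0.0, 1.0]] [[-0.019, -0.998, 0.062, 465.289], [-1.0, 0.02, 0.018, -46.353], [-0.019, -0.062, -0.998, 1552.619], [0.0, 0.0, 0.0, 1.0]]
scene [[393.62161713416555, 0.0, 272.6316031828016], [0.0, 393.62161713416555, 205.44415130791288], [0.0, 0.0, 1.0]] [[0.786, -0.386, 0.482, 5.217], [-0.618, -0.504, 0.604, -749.052], [0.01, -0.773, -0.635, 823.373], [0.0, 0.0, 0.0, 1.0]]
```

View pics/top0.png

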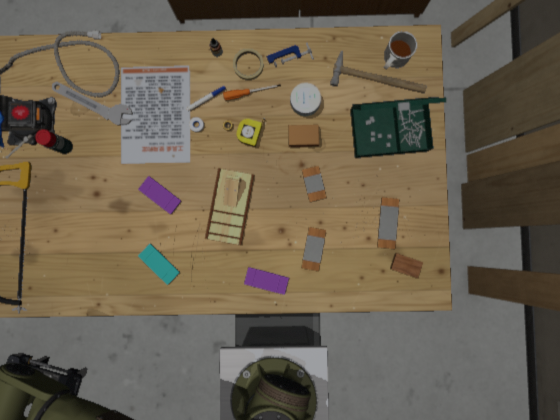

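View pics/scene0.png

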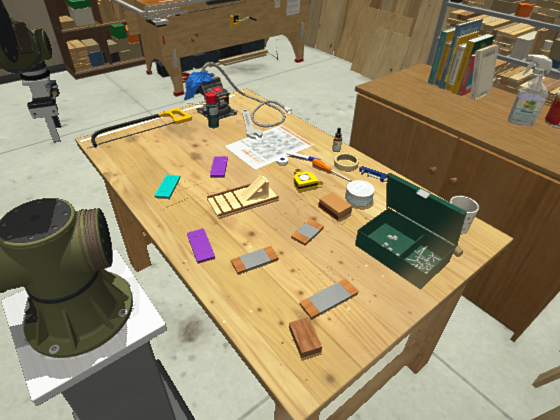

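The top view shows three grey-middled boards: (388,222), which looks longest, (314,249) medium and (314,184) shortest. Look-alikes are purple at (160,195) and (266,281), and turquoise at (160,264). The tray is at (230,206) with its rest at the top. The bystanders are the tape (250,131), the cork block (304,135) and the hardwood block (406,265).

```bash
cat > h.py <<'E'
import numpy as np,cv2
from scipy.spatial.transform import Rotation as R
def plane(c,uv,z):
    uv=np.atleast_2d(np.asarray(uv,float)); K=c["mtx"];T=c["cam_to_world"]
    d=np.c_[(uv[:,0]-K[0,2])/K[0,0],(uv[:,1]-K[1,2])/K[1,1],np.ones(len(uv))]@T[:3,:3].T
    o=T[:3,3]; return o+d*((z-o[2])/d[:,2])[:,None]
def proj(c,P):
    T=c["cam_to_world"];p=(np.atleast_2d(P)-T[:3,3])@T[:3,:3];q=p@c["mtx"].T
    return q[:,:2]/q[:,2:]
def heights(c):
    h,w=c["range_z"].shape;u,v=np.meshgrid(np.arange(w),np.arange(h));z=c["range_z"];K=c["mtx"];T=c["cam_to_world"]
    p=np.stack([(u-K[0,2])/K[0,0]*z,(v-K[1,2])/K[1,1]*z,z],-1)
    return p@T[:3,:3].T+T[:3,3]
E
python3 - <<'E'
from h import *
for n in("top","scene"):
    c=dict(np.load(f"pics/{n}0.npz")); W=heights(c)
    seeds=dict(top=[(388,222),(314,249),(314,184),(230,225),(406,265),(250,131),(304,135)],scene=[(330,297),(255,260),(308,231),(225,202),(305,338),(305,178),(335,205)])[n]
    H=W[...,2]; m=((H>4.5)&(H<100)&(c["range_z"]>0)).astype(np.uint8)
    k,lab,st,ce=cv2.connectedComponentsWithStats(m,connectivity=4)
    for s in seeds:
        l=lab[s[1],s[0]]; 
        if l==0: print(n,s,"none",H[s[1],s[0]]);continue
        ys,xs=np.nonzero(lab==l); z=np.median(H[lab==l])
        P=plane(c,np.c_[xs,ys],10)[:,:2] if s[0]!=230 else W[lab==l][:,:2]
        r=cv2.minAreaRect(P.astype(np.float32)); print(n,s,st[l],"medz",round(float(z),1),np.round(r[0],1),np.round(r[1],1),round(r[2],1))
c=dict(np.load("pics/top0.npz"));cv2.imwrite("pics/crop.png",cv2.resize(c["frame"][160:300,200:420,::-1],None,fx=3.6,fy=3.6,interpolation=cv2.INTER_CUBIC))
E
```

```text
top (388, 222) [377 195  23  54 883] medz 10.6 [ 515.6 -349.7] [ 61.1 158.1] 85.5
top (314, 249) [301 227  26  45 721] medz 10.8 [ 438.2 -124.9] [ 57.4 129.3] 77.3
top (314, 184) [302 166  24  37 571] medz 10.7 [ 632.4 -128.9] [102.6  59. ] 14.5
top (230, 225) [ 203  168   52   79 2446] medz 10.7 [570.6 126.3] [124.  220.1] 78.5
top (406, 265) [390 253  33  26 509] medz 22.1 [ 384.3 -396.9] [91.4 54.1] 72.2
top (250, 131) [237 119  25  28 532] medz 29.9 [793.5  63.1] [67.5 82.2] 72.1
top (304, 135) [286 124  35  25 696] medz 32.4 [ 777.1 -102.5] [102.1  72.8] 88.7
scene (330, 297) [ 299  279   59   39 1036] medz 9.9 [ 510.6 -351.1] [ 55.8 151.3] 83.6
scene (255, 260) [231 246  48  27 664] medz 9.9 [ 438.1 -128.5] [ 57.2 125.4] 77.4
scene (308, 231) [291 219  33  25 420] medz 9.9 [ 631.5 -134.6] [104.7  55.8] 12.9
scene (225, 202) [ 207  175   72   43 1466] medz 10.0 [575.  127.7] [148.3 233.1] 82.8
scene (305, 338) [289 317  33  41 823] medz 21.3 [ 387.5 -396. ] [92.8 55.2] 69.9
scene (305, 178) [294 168  29  23 402] medz 27.6 [808.6  82.9] [125.3 102.1] 74.5
scene (335, 205) [318 192  34  28 544] medz 31.1 [785.4 -96.8] [ 87.5 112. ] 0.5
```

View pics/crop.png

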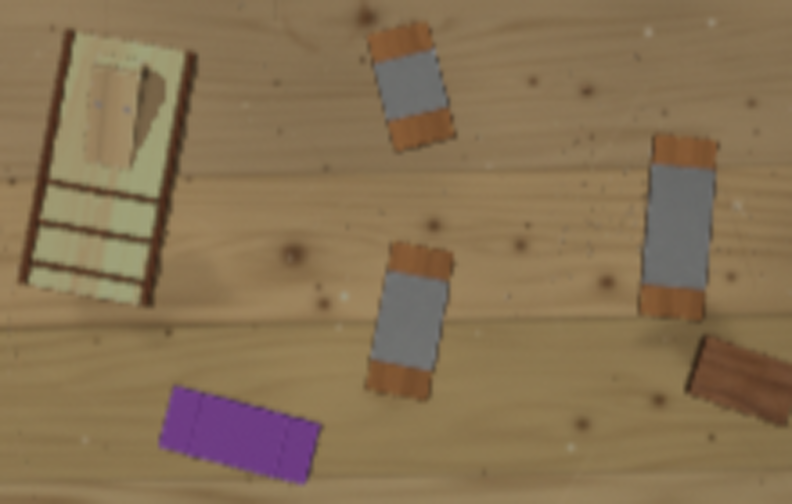

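The crop confirms the choice: long at (388,222) on the right, medium (314,249), short (314,184). The tray's dark lips and ribs are clear, and its yaw is negative. Next I'll fit the tray from its dark parts.

```bash
cat >> h.py <<'E'
def pose(s): return np.array(s["eef_pos"]),R.from_euler("xyz",s["eef_rot"])
def goal(centre,yaw,slope,ahead=196):
    """TCP pose putting a held board's centre at world centre; yaw of tray-like x axis (away), slope up to back"""
    r=R.from_euler("z",yaw+np.pi)*R.from_euler("x",np.pi)*R.from_euler("y",-slope)
    return np.array(centre)-ahead*r.as_matrix()[:,2],r
def delta(s,g):
    p,r=pose(s); rv=(r.inv()*g[1]).as_rotvec()/(np.pi/4)
    print("turn",np.round(rv,3),"shift in present axes",np.round(r.inv().apply(g[0]-p)/40,3),"in goal axes",np.round(g[1].inv().apply(g[0]-p)/40,3))
E
python3 - <<'E'
from h import *
from cell import manip
for n,box in(("top",(195,160,260,250)),("scene",(200,170,285,222))):
    c=dict(np.load(f"pics/{n}0.npz")); f=c["frame"].astype(int); x0,y0,x1,y1=box
    m=np.zeros(f.shape[:2],np.uint8); m[y0:y1,x0:x1]=((f.max(2)<125)&(f[...,0]-f[...,2]>15))[y0:y1,x0:x1]
    k,lab,st,ce=cv2.connectedComponentsWithStats(m,connectivity=8)
    for l in range(1,k):
        if st[l][4]>12:
            ys,xs=np.nonzero(lab==l);P=plane(c,np.c_[xs,ys],13)[:,:2];r=cv2.minAreaRect(P.astype(np.float32));print(n,st[l],np.round(r[0],1),np.round(r[1],1),round(r[2],1))
    cv2.imwrite(f"pics/m{n}.png",m*255)
s=manip.read_state()
delta(s,goal((513,-350,105),np.radians(-5.5),0))
a=cv2.resize(cv2.imread("pics/mtop.png")[160:250,195:260],None,fx=5,fy=5,interpolation=0);b=cv2.resize(cv2.imread("pics/mscene.png")[165:225,200:290],None,fx=5,fy=5,interpolation=0)
o=np.zeros((450,780,3),np.uint8);o[:450,:325]=a;o[:300,330:780]=b;cv2.imwrite("pics/mm.png",o)
E
```

```text
top [205 168  50  78 787] [569.6 120.2] [116.7 216.3] 78.9
top [237 178   9  24 116] [618.6  85.7] [21.7 69.4] 83.5
top [226 249  23   1  23] [442.5 100.4] [65.3  0. ] 88.9
scene [261 183   5  10  26] [655.  118.3] [51.5 13.7] 52.7
scene [214 185  35  11  47] [560.5 170.7] [  9.7 125. ] 78.7
scene [218 197  61  19 153] [563.   84.3] [ 62.  211.6] 76.9
turn [-0.001 -0.    -0.244] shift in present axes [-14.781 -18.497   2.597] in goal axes [-10.984 -20.978   2.579]
```

View pics/mm.png

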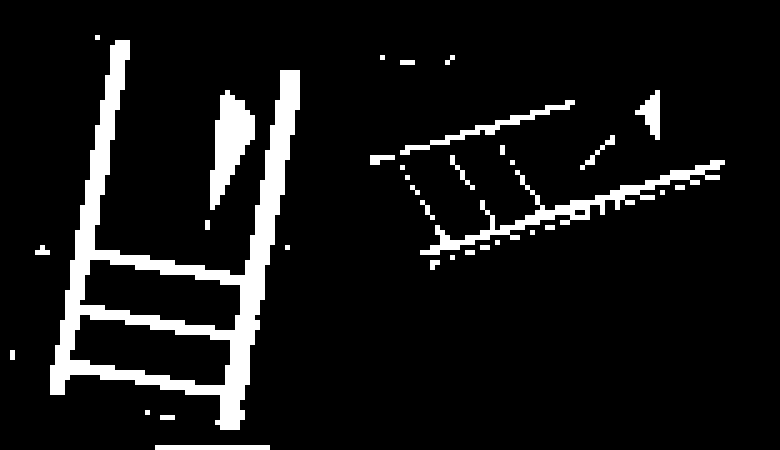

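The mask image shows the lips and three ribs cleanly in the top view. The tray origin is at about (562,123) with yaw about -0.194. The grips are tolerant enough, so I'll move above the long board.

Emit:
step_arm:
  increments:
    - [[0,0,0,-0.85,-0.74,0.1,-1],[0,0,0,-0.85,-0.74,0.1,-1],[0,0,0,-0.85,-0.74,0.1,-1],[0,0,0,-0.85,-0.74,0.1,-1],[0,0,0,-0.85,-0.74,0.1,-1]]

```text
clock: 0.6
eef_pos: [277.6, 335.6, 384.4]
eef_rot: [-3.141, -0.0, 2.854]
wrist_force: [1.9, 0.2, -0.3]
finger_gap: 93.6
finger_force: 0.0
```

Emit:
step_arm:
  increments:
    - [[0,0,0,-0.85,-0.74,0.1,-1],[0,0,0,-0.85,-0.74,0.1,-1],[0,0,0,-0.85,-0.74,0.1,-1],[0,0,0,-0.85,-0.74,0.1,-1],[0,0,0,-0.85,-0.74,0.1,-1]]

```text
clock: 1.1
eef_pos: [398.7, 145.3, 364.5]
eef_rot: [3.141, 0.0, 2.854]
wrist_force: [1.1, 0.4, -0.4]
finger_gap: 93.6
finger_force: 0.0
```

Emit:
step_arm:
  increments:
    - [[0,0,0,-0.42,-0.74,0.1,-1],[0,0,0,-0.42,-0.74,0.1,-1],[0,0,0,-0.42,-0.74,0.1,-1],[0,0,0,-0.42,-0.74,0.1,-1],[0,0,0,-0.42,-0.74,0.1,-1]]

```text
clock: 1.6
eef_pos: [436.7, -20.2, 344.4]
eef_rot: [3.142, -0.0, 2.854]
wrist_force: [0.0, 0.3, 0.0]
finger_gap: 93.8
finger_force: 0.0
```

Emit:
step_arm:
  increments:
    - [[0,0,0,-0.42,-0.74,0.1,-1],[0,0,0,-0.42,-0.74,0.1,-1],[0,0,0,-0.42,-0.74,0.1,-1],[0,0,0,-0.42,-0.74,0.1,-1],[0,0,0,-0.42,-0.74,0.1,-1]]

```text
clock: 2.1
eef_pos: [475.2, -185.9, 324.2]
eef_rot: [3.141, -0.0, 2.854]
wrist_force: [0.3, 1.2, -0.4]
finger_gap: 94.0
finger_force: 0.0
```

Emit:
step_arm:
  increments:
    - [[0,0,0,-0.42,-0.74,0.1,-1],[0,0,0,-0.42,-0.74,0.1,-1],[0,0,0,-0.42,-0.74,0.1,-1],[0,0,-0.122,0,0,0,-1],[0,0,-0.122,0,0,0,-1]]

```text
clock: 2.6
eef_pos: [498.2, -284.8, 311.7]
eef_rot: [3.141, -0.001, 3.048]
wrist_force: [-0.5, 0.0, -0.8]
finger_gap: 94.1
finger_force: 0.0
```

Run:
```python
from h import *
from cell import manip
s=manip.read_state();print(s["clock"],s["eef_pos"],s["eef_rot"],s["joints"],s["wrist_force"])
delta(s,goal((513,-350,5.5),np.radians(-5.5),0))
```

```text
2.6 [ 498.15697824 -284.82879161  311.74556467] [ 3.14093057e+00 -1.30868835e-03  3.04777555e+00] [-5.83220554e-01  4.42644508e-01  1.55202885e+00 -3.38175851e-05
  1.14838561e+00 -2.06018546e+00] [-0.49230639  0.02662631 -0.80962395]
turn [ 0.001 -0.002  0.003] shift in present axes [-0.526 -1.589  2.754] in goal axes [-0.526 -1.586  2.756]
```

Emit:
step_arm:
  increments:
    - [[0,0,0,-0.26,-0.79,0,-1],[0,0,0,-0.265,-0.795,0,-1],[0,0,0,0,0,0.9,-1],[0,0,0,0,0,0.9,-1],[0,0,0,0,0,0.5,-1]]

```text
clock: 3.1
eef_pos: [512.5, -348.8, 217.3]
eef_rot: [3.139, -0.003, 3.045]
wrist_force: [-0.6, -0.0, 0.6]
finger_gap: 93.8
finger_force: 0.0
```

Emit:
step_arm:
  increments:
    - [[0,0,0,0,0,0.25,-1],[0,0,0,0,0,0.2,-1],[0,0,0,0,0,0,1],[0,0,0,0,0,0,1],[0,0,0,0,0,0,1]]
  newtons: 20

```text
clock: 3.6
eef_pos: [513.3, -349.2, 203.8]
eef_rot: [-3.141, 0.001, 3.045]
wrist_force: [0.8, -1.3, -0.6]
finger_gap: 73.5
finger_force: 0.0
```

Emit:
step_arm:
  increments:
    - [[0,0,0,0,0,0,1],[0,0,0,0,0,0,1],[0,0,0,0,0,0,1]]

```text
clock: 3.9
eef_pos: [513.2, -349.1, 203.0]
eef_rot: [-3.141, 0.0, 3.045]
wrist_force: [-1.5, 0.8, 1.8]
finger_gap: 51.7
finger_force: 20.0
```

Emit:
step_arm:
  increments:
    - [[0,0,0,0,0,-0.2,1],[0,0,0,0,0,-0.8,1],[0,0,0,0,0,-1,1],[0,0,0,0,0,-1,1],[0,0,0,0,0,-0.5,1]]

```text
clock: 4.4
eef_pos: [513.1, -349.0, 347.1]
eef_rot: [-3.139, 0.004, 3.045]
wrist_force: [-0.0, 0.4, -1.1]
finger_gap: 51.5
finger_force: 20.0
```

```bash
cat >> h.py <<'E'
YAW=-0.194; T0=np.array([562.5,123,0])
def tray(x,y,z): return T0+R.from_euler("z",YAW).apply([x,y,z])
def totray(p): return R.from_euler("z",-YAW).apply(np.array(p)-T0)
E
python3 - <<'E'
from h import *
from cell import manip,optics
s=manip.read_state();print(s["eef_pos"],s["finger_gap"])
delta(s,goal(tray(62,0,80),YAW,np.radians(34),198))
c=optics.camera("scene");cv2.imwrite("pics/held.png",cv2.resize(c["frame"][120:350,200:460,::-1],None,fx=3,fy=2.6))
E
```

```text
[ 513.1294458  -349.03045324  347.13341457] 51.514646933624064
turn [ 0.034 -0.75   0.122] shift in present axes [ 1.127 11.99   2.54 ] in goal axes [ 3.331 11.817  0.858]
```

View pics/held.png

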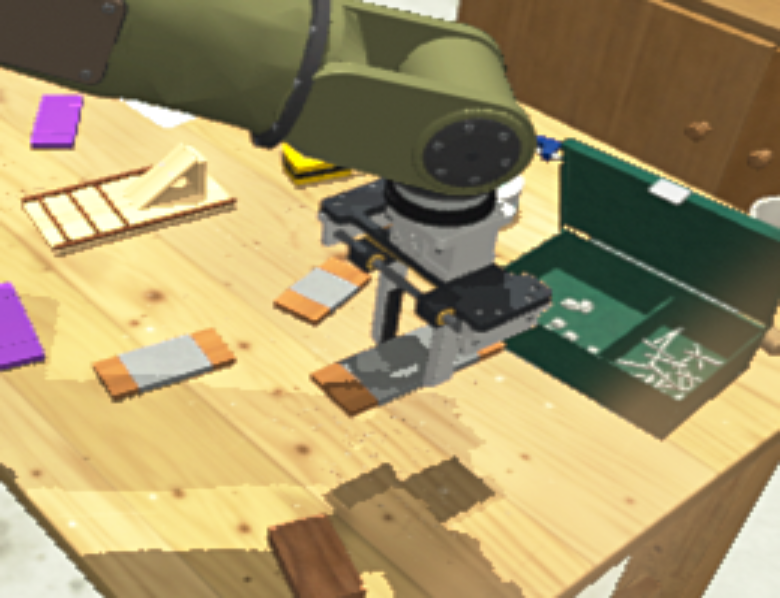

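The board is held level and roughly centred in the fingers, around (410,365). Carrying it over to the tray.

Emit:
step_arm:
  increments:
    - [[0,0,0.124,0,0,0,1],[0,0,0,0.1,0.5,0,1],[0,0,0,0.2,0.9,0,1],[0,0,0,0.2,1,0,1],[0,0,0,0.2,1,0,1]]

```text
clock: 4.95
eef_pos: [511.4, -208.8, 342.2]
eef_rot: [3.141, -0.001, 2.947]
wrist_force: [0.6, 0.3, -1.5]
finger_gap: 51.7
finger_force: 20.0
```

Emit:
step_arm:
  increments:
    - [[0,0,0,0.2,1,0,1],[0,0,0,0.2,1,0,1],[0,0,0,0.2,1,0,1],[0,0,0,0.2,1,0,1],[0,0,0,0.2,1,0,1]]

```text
clock: 5.45
eef_pos: [510.6, -4.6, 342.4]
eef_rot: [-3.142, -0.0, 2.948]
wrist_force: [1.3, -0.0, -0.8]
finger_gap: 51.3
finger_force: 20.0
```

Emit:
step_arm:
  increments:
    - [[0,0,0,0.2,1,0,1],[0,0,0,0.2,1,0,1],[0,0,0,0.2,0.7,0,1],[0,-0.15,0,0,0,0,1],[0,-0.15,0,0,0,0,1]]

```text
clock: 5.95
eef_pos: [508.0, 105.3, 342.3]
eef_rot: [3.141, 0.239, 2.95]
wrist_force: [0.6, 0.1, -1.3]
finger_gap: 51.8
finger_force: 20.0
```

Emit:
step_arm:
  increments:
    - [[0,-0.15,0,0,0,0,1],[0,-0.15,0,0,0,0,1],[0,-0.15,0,0,0,0,1],[0,0,0,0,0,0,1]]

```text
clock: 6.35
eef_pos: [507.8, 104.4, 342.3]
eef_rot: [-3.141, 0.59, 2.949]
wrist_force: [0.4, -0.4, 0.0]
finger_gap: 51.5
finger_force: 20.0
```

Run:
```python
from h import *
from cell import manip,optics
s=manip.read_state();print(s["clock"],s["eef_pos"],s["finger_gap"],s["wrist_force"],s["joints"])
delta(s,goal(tray(62,0,72),YAW,np.radians(34),198))
```

```text
6.35 [507.8152773  104.44461401 342.28167389] 51.496724612489075 [ 0.42294592 -0.40724909  0.02045049] [ 0.15867534  0.22878978  1.79522715 -0.35464285  0.58546266 -0.97562516]
turn [ 0.    -0.004  0.001] shift in present axes [1.448 0.719 2.224] in goal axes [1.455 0.719 2.219]
```

```bash
cat >> h.py <<'E'
def low(L,deg,xl,up=0,ahead=198,yl=0):
    """goal for board length L, slope deg, lowest edge at tray x=xl, up mm above floor"""
    t=np.radians(deg); return goal(tray(xl+L/2*np.cos(t)-5*np.sin(t),yl,8+up+L/2*np.sin(t)+5*np.cos(t)),YAW,t,ahead)
def where(s,L,ahead=198):
    p,r=pose(s); m=r.as_matrix(); c=totray(p+ahead*m[:,2]); t=np.arctan2(m[2,0],np.hypot(*m[:2,0])) ; t=abs(t)
    print("slope",round(np.degrees(t),2),"centre",np.round(c,1),"low edge x",round(c[0]-L/2*np.cos(t)+5*np.sin(t),1),"z over floor",round(c[2]-8-L/2*np.sin(t)-5*np.cos(t),1),"F tray",np.round(R.from_euler("z",-YAW).apply(s["wrist_force"]),1))
E
python3 - <<'E'
from h import *
from cell import manip
s=manip.read_state();where(s,150)
delta(s,low(150,36,-2,10))
E
```

```text
slope 33.82 centre [ 60.1 -28.7 177.8] low edge x 0.6 z over floor 123.9 F tray [ 0.5 -0.3  0. ]
turn [ 0.    -0.049  0.001] shift in present axes [1.832 0.72  2.262] in goal axes [1.918 0.719 2.19 ]
```

Emit:
step_arm:
  increments:
    - [[0,-0.049,0,0,0,0,1],[0,0,0,0.48,0.18,0.55,1],[0,0,0,0.48,0.18,0.55,1],[0,0,0,0.48,0.18,0.55,1],[0,0,0,0.48,0.18,0.54,1]]

```text
clock: 6.85
eef_pos: [503.1, 134.7, 225.4]
eef_rot: [-3.14, 0.625, 2.947]
wrist_force: [1.0, -0.7, -0.7]
finger_gap: 51.6
finger_force: 20.0
```

```bash
cat > look.py <<'E'
import sys
from h import *
from cell import optics
o=np.zeros((600,800,3),np.uint8)
a=optics.camera("top");b=optics.camera("scene")
o[:,:400]=cv2.resize(a["frame"][160:250,195:255,::-1],(400,600),interpolation=2)
o[:400,400:]=cv2.resize(b["frame"][160:230,205:285,::-1],(400,350),interpolation=2)[:400] if 0 else cv2.resize(b["frame"][145:230,200:285,::-1],(400,400),interpolation=2)
cv2.imwrite(sys.argv[1],o)
E
python3 - <<'E'
from h import *
from cell import manip
s=manip.read_state();where(s,150);print(s["wrist_force"])
E
python3 look.py pics/l1.png
```

```text
slope 35.79 centre [55.2 -0.3 64.8] low edge x -2.7 z over floor 8.9 F tray [ 1.2 -0.5 -0.7]
[ 1.04780814 -0.68538953 -0.72814157]
```

View pics/l1.png

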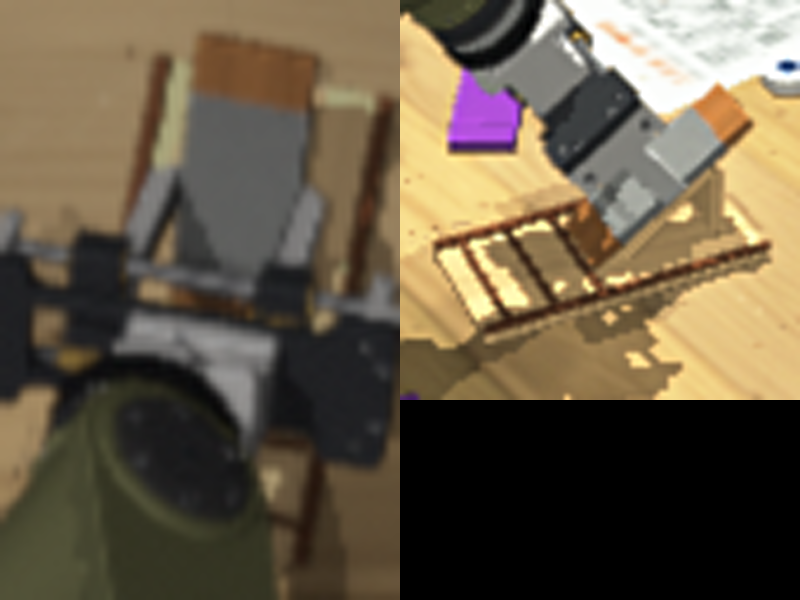

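The top view (left) shows the long board's raised end (195–318 px wide) nearly centred between the lips, about 3 mm to the right after allowing for parallax. In the scene view its low end hangs just behind the back rib. Lowering it gently.

Emit:
step_arm:
  increments:
    - [[0,0,0,0.03,0.05,0.04,1],[0,0,0,0.03,0,0.04,1],[0,0,0,0.03,0,0.04,1],[0,0,0,0,0,0,1]]

```text
clock: 7.35
eef_pos: [503.7, 136.4, 221.3]
eef_rot: [3.141, 0.628, 2.947]
wrist_force: [-0.1, -0.1, -0.6]
finger_gap: 51.4
finger_force: 20.0
```

Emit:
step_arm:
  increments:
    - [[0,0,0,0.015,0,0.02,1],[0,0,0,0,0,0,1]]

```text
clock: 7.55
eef_pos: [503.6, 136.6, 219.8]
eef_rot: [3.142, 0.628, 2.948]
wrist_force: [0.0, -0.5, -1.3]
finger_gap: 51.6
finger_force: 20.0
```

Emit:
step_arm:
  increments:
    - [[0,0,0,0.015,0,0.02,1],[0,0,0,0,0,0,1]]

```text
clock: 7.75
eef_pos: [503.5, 136.7, 218.6]
eef_rot: [-3.142, 0.627, 2.948]
wrist_force: [-0.5, 0.9, -0.4]
finger_gap: 52.1
finger_force: 20.0
```

```bash
cat > st.py <<'E'
import sys
from h import *
from cell import manip
s=manip.read_state();where(s,float(sys.argv[1]));print(s["clock"],s["wrist_force"],s["moment"],s["finger_gap"])
E
python3 st.py 150
```

```text
slope 35.95 centre [55.7  2.1 58.3] low edge x -2.1 z over floor 2.2 F tray [-0.6  0.8 -0.4]
7.75 [-0.45974871  0.93956722 -0.43232452] [0.07533912 0.34387804 0.00867177] 52.14630114561283
```

Emit:
step_arm:
  increments:
    - [[0,0,0,0.015,0,0.02,1],[0,0,0,0,0,0,1]]

```text
clock: 7.95
eef_pos: [503.5, 136.7, 217.5]
eef_rot: [-3.141, 0.627, 2.948]
wrist_force: [-0.1, 0.4, -0.5]
finger_gap: 51.6
finger_force: 20.0
```

Emit:
step_arm:
  increments:
    - [[0,0,0,0.015,0,0.02,1],[0,0,0,0,0,0,1]]

```text
clock: 8.15
eef_pos: [503.5, 136.7, 216.6]
eef_rot: [3.142, 0.628, 2.948]
wrist_force: [0.8, -0.1, 0.2]
finger_gap: 51.4
finger_force: 20.0
```

```bash
python3 st.py 150
```

```text
slope 35.96 centre [55.8  2.1 56.4] low edge x -2.0 z over floor 0.3 F tray [0.8 0.  0.2]
8.15 [ 0.78264741 -0.14453204  0.1862167 ] [ 0.03030617  0.26343151 -0.00288438] 51.42895220473023
```

Emit:
step_arm:
  increments:
    - [[0,0,0,0.015,0,0.02,1],[0,0,0,0,0,0,1]]

```text
clock: 8.35
eef_pos: [503.6, 136.7, 215.8]
eef_rot: [3.141, 0.628, 2.948]
wrist_force: [1.9, -0.9, 2.3]
finger_gap: 51.9
finger_force: 20.0
```

Emit:
step_arm:
  increments:
    - [[0,0,0,0.015,0,0.02,1],[0,0,0,0,0,0,1]]

```text
clock: 8.55
eef_pos: [503.6, 136.7, 214.8]
eef_rot: [3.141, 0.628, 2.948]
wrist_force: [2.0, 1.2, 2.6]
finger_gap: 51.4
finger_force: 20.0
```

```bash
python3 st.py 150
```

```text
slope 35.99 centre [55.9  2.3 54.6] low edge x -1.8 z over floor -1.5 F tray [1.7 1.6 2.6]
8.55 [1.97438332 1.20327263 2.60063317] [ 0.07754832 -0.19600662  0.03568955] 51.409938931599875
```

Floor contact felt: 2.6 N upward and the moment flipped. Drawing the board forward.

Emit:
step_arm:
  increments:
    - [[0,0,0,0.01,0,-0.023,1],[0,0,0,0.02,0,-0.015,1],[0,0,0,0.02,0,-0.015,1],[0,0,0,0,0,0,1]]

```text
clock: 8.95
eef_pos: [500.8, 137.2, 215.6]
eef_rot: [3.141, 0.629, 2.948]
wrist_force: [4.1, -0.3, 3.9]
finger_gap: 51.5
finger_force: 20.0
```

Emit:
step_arm:
  increments:
    - [[0,0,0,0.02,0,-0.015,1],[0,0,0,0,0,0,1]]

```text
clock: 9.15
eef_pos: [500.2, 137.4, 216.0]
eef_rot: [3.141, 0.63, 2.948]
wrist_force: [7.7, -1.4, 5.3]
finger_gap: 52.0
finger_force: 20.0
```

Emit:
step_arm:
  increments:
    - [[0,0,0,0.02,0,-0.015,1],[0,0,0,0,0,0,1]]

```text
clock: 9.35
eef_pos: [499.5, 137.5, 216.4]
eef_rot: [3.141, 0.631, 2.948]
wrist_force: [8.6, -4.2, 6.4]
finger_gap: 51.7
finger_force: 20.0
```

```bash
python3 st.py 150
```

```text
slope 36.13 centre [52.1  2.3 56.5] low edge x -5.5 z over floor 0.2 F tray [ 9.2 -2.5  6.4]
9.35 [ 8.59345051 -4.19518732  6.37816932] [-0.81149838 -1.98640769 -0.01911925] 51.672808845747326
```

Butted firmly: about 9 N of horizontal reaction. Now easing the upper end down onto the rest.

Run:
```python
from h import *
from cell import manip
s=manip.read_state()
delta(s,low(150,34,-5.3,0.2,yl=2.3))
```

```text
turn [0.001 0.047 0.   ] shift in present axes [-0.191  0.005  0.076] in goal axes [-0.194  0.006  0.069]
```

Emit:
step_arm:
  increments:
    - [[0,0.024,0,-0.096,0,0.035,1],[0,0.024,0,-0.096,0,0.035,1],[0,0,0,0,0,0,1]]

```text
clock: 9.65
eef_pos: [507.4, 135.9, 218.3]
eef_rot: [3.14, 0.592, 2.948]
wrist_force: [8.8, -1.8, 4.2]
finger_gap: 51.8
finger_force: 20.0
```

```bash
python3 st.py 150
```

```text
slope 33.91 centre [53.9  2.3 54. ] low edge x -5.6 z over floor 0.0 F tray [ 9.  -0.1  4.2]
9.65 [ 8.82935857 -1.81231548  4.24664881] [-0.5143428  -1.72714286  0.0428435 ] 51.82975189412175
```

Emit:
step_arm:
  increments:
    - [[0,0,0,-0.01,0,0,1],[0,0,0,0,0,0,-0.35],[0,0,0,0,0,0,-0.35],[0,0,0,0,0,0,-0.35],[0,0,0,0,0,0,-0.35]]

```text
clock: 10.15
eef_pos: [506.5, 136.1, 217.3]
eef_rot: [-3.141, 0.589, 2.948]
wrist_force: [-0.2, 1.1, -1.0]
finger_gap: 63.7
finger_force: 0.0
```

Emit:
step_arm:
  increments:
    - [[0,0,0,0,0,-0.2,-0.35],[0,0,0,0,0,-0.5,-0.35],[0,0,0,0,0,-1,-0.35],[0,0,0,0,0,-1,-0.35],[0,0,0,0,0,-1,-1]]

```text
clock: 10.65
eef_pos: [424.6, 151.9, 341.9]
eef_rot: [3.141, 0.589, 2.948]
wrist_force: [0.3, 1.2, 0.9]
finger_gap: 68.6
finger_force: 0.0
```

Run:
```python
from h import *
from cell import manip
s=manip.read_state();print(s["eef_pos"],s["eef_rot"],s["joints"],s["finger_gap"])
delta(s,goal((438.2,-126.5,60),np.radians(-12.6),0,198))
```

```text
[424.5693298  151.93606213 341.9243225 ] [3.14123839 0.5891348  2.94813943] [ 0.30447521  0.08815909  1.96134537 -0.47690524  0.61559906 -0.7471556 ] 68.55638929440106
turn [0.01  0.75  0.033] shift in present axes [-0.225 -6.766  2.671] in goal axes [-1.851 -6.719  2.098]
```

Emit:
step_arm:
  increments:
    - [[0,0.15,0,0,-0.6,0,-1],[0,0.15,0,0,-0.6,0,-1],[0,0.15,0,0,-0.6,0,-1],[0,0.15,0,0,-0.6,0,-1],[0,0.15,0.033,0,-0.6,0,-1]]

```text
clock: 11.15
eef_pos: [402.1, 33.5, 341.2]
eef_rot: [3.138, -0.004, 2.923]
wrist_force: [0.6, 0.5, -0.2]
finger_gap: 93.9
finger_force: 0.0
```

Emit:
step_arm:
  increments:
    - [[0,0,0,-0.4,-0.8,0,-1],[0,0,0,-0.4,-0.8,0,-1],[0,0,0,-0.4,-0.8,0,-1],[0,0,0,-0.4,-0.8,0,-1],[0,0,0,-0.25,-0.52,0,-1]]

```text
clock: 11.65
eef_pos: [442.6, -129.0, 340.8]
eef_rot: [3.14, 0.001, 2.922]
wrist_force: [0.0, 0.9, -0.7]
finger_gap: 93.7
finger_force: 0.0
```

```bash
python3 look.py pics/l2.png
python3 - <<'E'
from h import *
from cell import manip,optics
s=manip.read_state();print(s["eef_pos"],s["eef_rot"],s["joints"])
delta(s,goal((438.2,-126.5,4),np.radians(-12.6),0,198))
# long board pose from depth on its face
c=optics.camera("top");W=heights(c).reshape(-1,3);f=c["frame"].reshape(-1,3).astype(int)
P=totray(W);k=(abs(P[:,1])<20)&(P[:,0]>0)&(P[:,0]<105)&(P[:,2]>22)&(P[:,2]<140)
A=np.c_[P[k][:,:2],np.ones(k.sum())];q=np.linalg.lstsq(A,P[k][:,2],rcond=None)[0];print(k.sum(),"slope",np.degrees(np.arctan(q[0])),q)
k=(P[:,2]>q[0]*P[:,0]+q[2]-6)&(P[:,2]<q[0]*P[:,0]+q[2]+6)&(P[:,0]>25)&(P[:,0]<140)&(abs(P[:,1])<60)&(P[:,2]>30)
r=cv2.minAreaRect(P[k][:,:2].astype(np.float32));print(r,P[k].min(0),P[k].max(0))
E
```

```text
[ 442.69876634 -128.97505018  340.58761059] [3.13969309e+00 9.52403127e-04 2.92005506e+00] [-0.36326284  0.17035104  1.83947806  0.00222687  1.13108997 -1.71346972]
turn [ 0.002  0.001 -0.002] shift in present axes [0.127 0.029 3.465] in goal axes [0.123 0.036 3.465]
520 slope 32.9681619115541 [ 6.48617852e-01 -1.92746059e-02  2.50987609e+01]
((71.15921783447266, 2.039011001586914), (52.92626953125, 92.58260345458984), 89.1972885131836) [ 25.02461719 -24.60400236  37.53464169] [117.46928454  28.86022791 101.68971851]
```

View pics/l2.png

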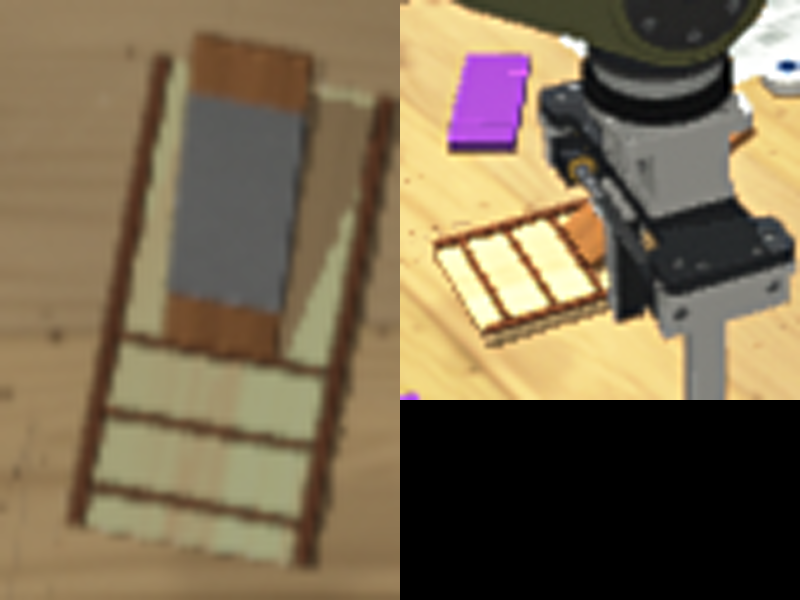

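The long board lies square behind the back rib: slope 33.0° by depth, about 2 mm off centre, lower end at (165–278, 340). Now the medium board.

Emit:
step_arm:
  increments:
    - [[0,0,0,0.12,0.03,0.9,-1],[0,0,0,0,0,0.9,-1],[0,0,0,0,0,0.9,-1],[0,0,0,0,0,0.5,-1],[0,0,0,0,0,0.3,-1]]

```text
clock: 12.3
eef_pos: [438.0, -123.7, 199.3]
eef_rot: [3.14, -0.001, 2.923]
wrist_force: [-1.4, 3.6, 47.8]
finger_gap: 93.9
finger_force: 27.8
```

Emit:
step_arm:
  increments:
    - [[0,0,0,0,0,0,1],[0,0,0,0,0,0,1],[0,0,0,0,0,0,1],[0,0,0,0,0,0,1],[0,0,0,0,0,0,1]]
  newtons: 20

```text
clock: 12.8
eef_pos: [438.5, -124.7, 200.7]
eef_rot: [3.14, 0.001, 2.922]
wrist_force: [-0.6, 0.3, -0.3]
finger_gap: 57.7
finger_force: 0.0
```

Emit:
step_arm:
  increments:
    - [[0,0,0,0,0,0,1],[0,0,0,0,0,0,1]]

```text
clock: 13.0
eef_pos: [438.5, -124.8, 200.6]
eef_rot: [3.14, 0.001, 2.922]
wrist_force: [-0.6, 0.3, 4.2]
finger_gap: 51.6
finger_force: 20.0
```

Gripped at 51.6 mm; the fingertips briefly pressed the table, so I'll stop higher next time. Lifting and carrying.

Emit:
step_arm:
  increments:
    - [[0,0,0,0,0,-0.2,1],[0,0,0,0,0,-0.8,1],[0,0,0,0,0,-1,1],[0,0,0,0,0,-1,1],[0,0,0,0,0,-0.6,1]]

```text
clock: 13.5
eef_pos: [438.1, -125.0, 347.8]
eef_rot: [3.141, 0.004, 2.922]
wrist_force: [1.0, -0.3, -1.4]
finger_gap: 51.6
finger_force: 20.0
```

Run:
```python
from h import *
from cell import manip
s=manip.read_state();print(s["eef_pos"],s["finger_gap"])
delta(s,low(125,33,-37,20,195.6,1))
```

```text
[ 438.13183419 -124.9794269   347.77599431] 51.60514507969098
turn [-0.008 -0.728 -0.032] shift in present axes [0.672 6.69  2.942] in goal axes [2.011 6.708 2.197]
```

Emit:
step_arm:
  increments:
    - [[0,0,-0.032,0,0.4,0,1],[0,0,0,0,0.8,0,1],[0,0,0,0,0.9,0,1],[0,0,0,0,0.9,0,1],[0,-0.12,0,0,0.9,0,1]]

```text
clock: 14.0
eef_pos: [468.8, 29.3, 345.0]
eef_rot: [3.14, 0.095, 2.947]
wrist_force: [0.8, -0.8, -1.1]
finger_gap: 51.9
finger_force: 20.0
```

Emit:
step_arm:
  increments:
    - [[0,-0.15,0,0,0.9,0,1],[0,-0.15,0,0,0.9,0,1],[0,-0.15,0,0,0.6,0,1],[0,-0.15,0,0,0.4,0,1],[0,0,0,0,0,0,1]]

```text
clock: 14.5
eef_pos: [490.1, 139.3, 345.0]
eef_rot: [3.14, 0.569, 2.949]
wrist_force: [-0.7, -0.2, -0.7]
finger_gap: 51.6
finger_force: 20.0
```

Run:
```python
from h import *
from cell import manip
s=manip.read_state();where(s,125,195.6);print(s["wrist_force"],s["moment"])
delta(s,low(125,33,-37,12,195.6,1))
```

```text
slope 32.59 centre [ 31.2   2.6 180.2] low edge x -18.8 z over floor 134.3 F tray [-0.7 -0.3 -0.7]
[-0.74176654 -0.20029296 -0.72184126] [ 0.0874778   0.37197189 -0.00810352]
turn [ 0.003 -0.009  0.001] shift in present axes [ 2.066 -0.031  2.32 ] in goal axes [ 2.083 -0.027  2.305]
```

Emit:
step_arm:
  increments:
    - [[0,-0.009,0,0.5,0,0.5,1],[0,0,0,0.5,0,0.6,1],[0,0,0,0.5,0,0.6,1],[0,0,0,0.58,-0.03,0.6,1],[0,0,0,0,0,0,1]]

```text
clock: 15.0
eef_pos: [469.1, 139.7, 219.4]
eef_rot: [-3.138, 0.565, 2.947]
wrist_force: [0.1, -0.3, 0.1]
finger_gap: 51.3
finger_force: 20.0
```

```bash
sed -i 's/where(s,float(sys.argv\[1\]))/where(s,float(sys.argv[1]),float(sys.argv[2]))/' st.py; python3 st.py 125 195.6
```

```text
slope 32.4 centre [ 9.9 -2.3 54.2] low edge x -40.2 z over floor 8.5 F tray [ 0.1 -0.3  0.1]
15.0 [ 0.0625934  -0.30578107  0.11689693] [0.06593422 0.34625122 0.0153828 ] 51.31011865298097
```

Run:
```python
from h import *
from cell import manip
s=manip.read_state();delta(s,low(125,33,-36.5,7,195.6,1.5))
```

```text
turn [-0.005 -0.013 -0.001] shift in present axes [-0.004  0.078  0.065] in goal axes [-0.004  0.078  0.065]
```

Emit:
step_arm:
  increments:
    - [[-0.005,-0.013,0,0,0.08,0.065,1],[0,0,0,0,0,0,1]]

```text
clock: 15.2
eef_pos: [473.1, 143.3, 221.7]
eef_rot: [3.136, 0.584, 2.945]
wrist_force: [0.3, -0.6, -0.9]
finger_gap: 51.8
finger_force: 20.0
```

Emit:
step_arm:
  increments:
    - [[0,0,0,0.028,0,0.042,1],[0,0,0,0.028,0,0.042,1],[0,0,0,0,0,0,1]]

```text
clock: 15.5
eef_pos: [472.4, 143.5, 216.4]
eef_rot: [3.136, 0.583, 2.946]
wrist_force: [0.2, 0.5, -1.3]
finger_gap: 51.7
finger_force: 20.0
```

```bash
python3 st.py 125 195.6
```

```text
slope 33.43 centre [15.4  3.6 53.2] low edge x -34.0 z over floor 6.6 F tray [ 0.1  0.5 -1.3]
15.5 [ 0.20602827  0.45014443 -1.32989129] [0.12079122 0.36936412 0.02451882] 51.702846936620716
```

Emit:
step_arm:
  increments:
    - [[0.005,0,0,0.028,-0.04,0.042,1],[0,0,0,0.028,0,0.042,1],[0,0,0,0,0,0,1],[0,0,0,0,0,0,1]]

```text
clock: 15.9
eef_pos: [472.1, 142.1, 212.1]
eef_rot: [3.14, 0.583, 2.946]
wrist_force: [-0.8, 0.7, -0.5]
finger_gap: 51.6
finger_force: 20.0
```

Emit:
step_arm:
  increments:
    - [[0,0,0,0.014,0,0.021,1],[0,0,0,0,0,0,1],[0,0,0,0,0,0,1]]

```text
clock: 16.2
eef_pos: [472.1, 142.1, 211.2]
eef_rot: [3.14, 0.584, 2.946]
wrist_force: [-0.6, 0.3, -0.7]
finger_gap: 51.7
finger_force: 20.0
```

Emit:
step_arm:
  increments:
    - [[0,0,0,0.014,0,0.021,1],[0,0,0,0,0,0,1],[0,0,0,0,0,0,1]]

```text
clock: 16.5
eef_pos: [472.1, 142.1, 210.1]
eef_rot: [3.14, 0.583, 2.946]
wrist_force: [-0.4, 0.5, -0.3]
finger_gap: 51.6
finger_force: 20.0
```

```bash
python3 st.py 125 195.6
```

```text
slope 33.43 centre [15.3  1.5 46.9] low edge x -34.1 z over floor 0.3 F tray [-0.4  0.4 -0.3]
16.5 [-0.35061861  0.48166753 -0.33226888] [0.04956881 0.33907111 0.01176119] 51.59416611944226
```

Emit:
step_arm:
  increments:
    - [[0,0,0,0.014,0,0.021,1],[0,0,0,0,0,0,1],[0,0,0,0,0,0,1]]

```text
clock: 16.8
eef_pos: [472.1, 142.1, 209.2]
eef_rot: [3.14, 0.584, 2.946]
wrist_force: [0.5, 0.6, -0.3]
finger_gap: 51.8
finger_force: 20.0
```

Emit:
step_arm:
  increments:
    - [[0,0,0,0.007,0,0.01,1],[0,0,0,0,0,0,1],[0,0,0,0,0,0,1]]

```text
clock: 17.1
eef_pos: [472.1, 142.1, 208.8]
eef_rot: [3.14, 0.584, 2.946]
wrist_force: [1.1, -0.1, 1.1]
finger_gap: 51.8
finger_force: 20.0
```

```bash
python3 st.py 125 195.6
```

```text
slope 33.45 centre [15.5  1.6 45.6] low edge x -33.9 z over floor -1.0 F tray [1.1 0.2 1.1]
17.1 [ 1.14701499 -0.05504614  1.08515523] [-0.02937708  0.16002014  0.03417627] 51.801093582617945
```

Light floor contact. Drawing forward.

Emit:
step_arm:
  increments:
    - [[0,0,0,0.021,0,-0.014,1],[0,0,0,0.021,0,-0.014,1],[0,0,0,0.021,0,-0.014,1],[0,0,0,0.021,0,-0.014,1],[0,0,0,0.021,0,-0.014,1]]

```text
clock: 17.6
eef_pos: [467.0, 143.1, 208.8]
eef_rot: [3.14, 0.584, 2.946]
wrist_force: [1.6, -0.4, 2.9]
finger_gap: 51.7
finger_force: 20.0
```

Emit:
step_arm:
  increments:
    - [[0,0,0,0.021,0,-0.014,1],[0,0,0,0,0,0,1]]

```text
clock: 17.8
eef_pos: [466.0, 143.3, 208.7]
eef_rot: [3.14, 0.584, 2.946]
wrist_force: [0.9, -0.5, 0.9]
finger_gap: 51.6
finger_force: 20.0
```

```bash
python3 st.py 125 195.6
```

```text
slope 33.44 centre [ 9.2  1.5 45.5] low edge x -40.2 z over floor -1.1 F tray [ 1.  -0.3  0.9]
17.8 [ 0.87314249 -0.48823355  0.94230709] [ 0.05518594  0.1155845  -0.0015178 ] 51.61228406987687
```

Emit:
step_arm:
  increments:
    - [[0,0,0,0.021,0,-0.014,1],[0,0,0,0,0,0,1]]

```text
clock: 18.0
eef_pos: [465.2, 143.5, 208.9]
eef_rot: [3.14, 0.584, 2.946]
wrist_force: [3.5, -0.7, 1.5]
finger_gap: 51.7
finger_force: 20.0
```

Emit:
step_arm:
  increments:
    - [[0,0,0,0.021,0,-0.014,1],[0,0,0,0,0,0,1]]

```text
clock: 18.2
eef_pos: [464.6, 143.6, 209.3]
eef_rot: [3.139, 0.585, 2.946]
wrist_force: [6.1, -2.6, 3.0]
finger_gap: 51.6
finger_force: 20.0
```

```bash
python3 st.py 125 195.6
```

```text
slope 33.52 centre [ 8.   1.6 46.2] low edge x -41.4 z over floor -0.5 F tray [ 6.5 -1.4  3. ]
18.2 [ 6.09767392 -2.61648238  3.01251534] [-0.43056663 -1.12688624 -0.11872843] 51.57415970616508
```

Run:
```python
from h import *
from cell import manip
s=manip.read_state();delta(s,low(125,30,-41.4,-0.3,195.6,1.6))
```

```text
turn [ 0.002  0.078 -0.002] shift in present axes [-0.307  0.007  0.101] in goal axes [-0.313  0.007  0.082]
```

Emit:
step_arm:
  increments:
    - [[0,0.026,0,-0.103,0,0.03,1],[0,0.026,0,-0.103,0,0.03,1],[0,0.026,0,-0.103,0,0.03,1],[0,0,0,0,0,0,1],[0,0,0,0,0,0,1]]

```text
clock: 18.7
eef_pos: [476.4, 141.3, 212.4]
eef_rot: [3.139, 0.524, 2.946]
wrist_force: [5.0, -1.0, 2.0]
finger_gap: 52.0
finger_force: 20.0
```

```bash
python3 st.py 125 195.6
```

```text
slope 30.0 centre [ 9.8  1.6 43.1] low edge x -41.8 z over floor -0.5 F tray [5.1 0.  2. ]
18.7 [ 5.04708716 -0.95042892  1.9811626 ] [-0.22228941 -0.96313988 -0.11692553] 51.964079868751064
```

Emit:
step_arm:
  increments:
    - [[0,0,0,0,0,0,-0.35],[0,0,0,0,0,0,-0.35],[0,0,0,0,0,0,-0.35],[0,0,0,0,0,0,-0.35]]

```text
clock: 19.1
eef_pos: [476.0, 141.3, 212.0]
eef_rot: [3.14, 0.522, 2.947]
wrist_force: [0.8, 0.3, -0.5]
finger_gap: 63.4
finger_force: 0.0
```

Emit:
step_arm:
  increments:
    - [[0,0,0,0,0,-0.2,-0.35],[0,0,0,0,0,-0.5,-0.35],[0,0,0,0,0,-1,-0.35],[0,0,0,0,0,-1,-0.35],[0,0,0,0,0,-1,-1]]

```text
clock: 19.6
eef_pos: [402.5, 155.4, 342.0]
eef_rot: [3.139, 0.522, 2.946]
wrist_force: [0.6, 0.0, 0.3]
finger_gap: 68.7
finger_force: 0.0
```

Run:
```python
from h import *
from cell import manip
s=manip.read_state();print(s["eef_pos"],s["eef_rot"],s["joints"],s["finger_gap"])
delta(s,goal((632,-132,102),np.radians(13.7),0,198))
```

```text
[402.49478834 155.36683167 342.02179387] [3.13940637 0.52178662 2.94644801] [ 0.32418473  0.04886759  1.99669613 -0.40490651  0.67273753 -0.78748594] 68.74216639678559
turn [-0.142  0.654 -0.54 ] shift in present axes [-5.564 -5.945  4.398] in goal axes [-3.873 -8.339  1.051]
```

Emit:
step_arm:
  increments:
    - [[0,0.133,0,0,-0.6,0,-1],[0,0.133,0,0,-0.6,0,-1],[0,0.133,0,0,-0.6,0,-1],[0,0.133,0,0,-0.6,0,-1],[0,0.133,0,0,-0.6,0,-1]]

```text
clock: 20.1
eef_pos: [379.9, 36.9, 340.9]
eef_rot: [3.138, -0.004, 2.948]
wrist_force: [0.0, -0.0, -0.1]
finger_gap: 94.0
finger_force: 0.0
```

Emit:
step_arm:
  increments:
    - [[0,0,0,-0.8,-0.5,0.1,-1],[0,0,0,-0.8,-0.5,0.1,-1],[0,0,0,-0.8,-0.5,0.1,-1],[0,0,0,-0.8,-0.5,0.1,-1],[0,0,0,-0.8,-0.5,0.1,-1]]

```text
clock: 20.6
eef_pos: [519.0, -92.4, 320.4]
eef_rot: [3.14, 0.0, 2.948]
wrist_force: [-0.2, 1.0, 0.2]
finger_gap: 94.0
finger_force: 0.0
```

Emit:
step_arm:
  increments:
    - [[0,0,0,-1,-0.4,0.1,-1],[0,0,0,-1,0,0.1,-1],[0,0,0,-1,0,0.1,-1],[0,0,-0.138,0,0,0,-1],[0,0,-0.138,0,0,0,-1]]

```text
clock: 21.1
eef_pos: [633.4, -130.1, 307.4]
eef_rot: [3.139, -0.001, -3.114]
wrist_force: [-0.5, -1.0, 0.5]
finger_gap: 93.7
finger_force: 0.0
```

Emit:
step_arm:
  increments:
    - [[0,0,-0.138,0,0,0,-1],[0,0,-0.138,0,0,0,-1],[0,0,0,0,0,0,-1]]

```text
clock: 21.4
eef_pos: [632.8, -130.0, 308.5]
eef_rot: [3.14, 0.001, -2.9]
wrist_force: [-0.4, -0.1, 1.4]
finger_gap: 94.1
finger_force: 0.0
```

```bash
cat > face.py <<'E'
import sys
from h import *
from cell import optics
c=optics.camera("top");P=totray(heights(c).reshape(-1,3))
for a,b in eval(sys.argv[1]):
    k=(abs(P[:,1])<20)&(P[:,0]>a)&(P[:,0]<b)&(P[:,2]>15)&(P[:,2]<140)
    q=np.linalg.lstsq(np.c_[P[k][:,:2],np.ones(k.sum())],P[k][:,2],rcond=None)[0]
    n=np.array([-q[0],0,1])/np.hypot(1,q[0])
    print("slope",round(np.degrees(np.arctan(q[0])),1),"ytilt",round(q[1],3),"face z at x=0",round(q[2],1))
    j=(abs(P[:,2]-q[0]*P[:,0]-q[2])<6)&(P[:,0]>a)&(P[:,0]<b)&(abs(P[:,1])<60)
    print("  ",cv2.minAreaRect(P[j][:,:2].astype(np.float32)))
E
python3 face.py "[(-30,55),(75,110)]"
python3 - <<'E'
from h import *
from cell import manip
s=manip.read_state();print(s["eef_pos"],s["eef_rot"],s["joints"])
delta(s,goal((632,-132,5),np.radians(13.7),0,198))
E
```

```text
slope 28.5 ytilt 0.009 face z at x=0 43.2
   ((12.44784927368164, 1.267374038696289), (53.05168151855469, 84.96407318115234), 89.65806579589844)
slope 32.7 ytilt 0.008 face z at x=0 25.9
   ((92.3154296875, 1.3593120574951172), (52.600318908691406, 34.173095703125), 89.44819641113281)
[ 632.81585742 -130.02340654  308.54633608] [ 3.13992515e+00  9.12047944e-04 -2.90423436e+00] [-2.59541751e-01  5.97557224e-01  1.32334517e+00  2.02336711e-03
  1.22068407e+00 -2.06839115e+00]
turn [ 0.002  0.001 -0.002] shift in present axes [ 0.034 -0.048  2.639] in goal axes [ 0.032 -0.043  2.639]
```

Emit:
step_arm:
  increments:
    - [[0,0,0,0.03,-0.05,0.8,-1],[0,0,0,0,0,0.8,-1],[0,0,0,0,0,0.6,-1],[0,0,0,0,0,0.28,-1],[0,0,0,0,0,0,-1]]

```text
clock: 21.95
eef_pos: [632.1, -132.2, 207.9]
eef_rot: [3.139, -0.001, -2.904]
wrist_force: [-0.3, 0.1, 0.1]
finger_gap: 94.1
finger_force: 0.0
```

Run:
```python
from h import *
from cell import manip
s=manip.read_state();print(s["eef_pos"])
```

```text
[ 632.08520416 -132.17110215  207.92159644]
```

Emit:
step_arm:
  increments:
    - [[0,0,0,0,0,0.11,-1],[0,0,0,0,0,0,1],[0,0,0,0,0,0,1],[0,0,0,0,0,0,1],[0,0,0,0,0,0,1]]
  newtons: 20

```text
clock: 22.45
eef_pos: [632.4, -132.3, 205.0]
eef_rot: [3.141, 0.001, -2.902]
wrist_force: [0.7, -0.4, -0.2]
finger_gap: 65.1
finger_force: 0.0
```

Emit:
step_arm:
  increments:
    - [[0,0,0,0,0,0,1],[0,0,0,0,0,0,1],[0,0,0,0,0,0,1]]

```text
clock: 22.75
eef_pos: [632.3, -132.3, 204.7]
eef_rot: [3.14, 0.001, -2.902]
wrist_force: [-1.1, 0.7, 0.6]
finger_gap: 51.5
finger_force: 20.0
```

Grip a bit shallow (4 mm of the edge), so I'll regrip slightly lower.

Emit:
step_arm:
  increments:
    - [[0,0,0,0,0,0,-0.3],[0,0,0,0,0,0,-0.3],[0,0,0,0,0,0.06,-0.3],[0,0,0,0,0,0,-0.3],[0,0,0,0,0,0,1]]

```text
clock: 23.25
eef_pos: [632.3, -132.3, 202.0]
eef_rot: [3.14, 0.0, -2.902]
wrist_force: [0.5, 0.1, 0.7]
finger_gap: 56.1
finger_force: 0.0
```

Emit:
step_arm:
  increments:
    - [[0,0,0,0,0,0,1],[0,0,0,0,0,0,1],[0,0,0,0,0,0,1]]

```text
clock: 23.55
eef_pos: [632.3, -132.3, 202.1]
eef_rot: [3.14, 0.001, -2.902]
wrist_force: [-0.1, 0.9, -0.6]
finger_gap: 51.8
finger_force: 20.0
```

Emit:
step_arm:
  increments:
    - [[0,0,0,0,0,-0.2,1],[0,0,0,0,0,-0.8,1],[0,0,0,0,0,-1,1],[0,0,0,0,0,-1,1],[0,0,0.138,0,0,-0.7,1]]

```text
clock: 24.05
eef_pos: [632.1, -132.5, 354.0]
eef_rot: [3.141, 0.003, -3.011]
wrist_force: [-0.2, 0.0, 0.3]
finger_gap: 51.5
finger_force: 20.0
```

Emit:
step_arm:
  increments:
    - [[0,0,0.138,0,0,0,1],[0,0,0.138,0,0,0,1],[0,0,0.138,0,0,0,1],[0,0,0,0,0,0,1]]

```text
clock: 24.45
eef_pos: [632.2, -132.5, 350.8]
eef_rot: [3.14, 0.001, 2.946]
wrist_force: [-0.0, -0.1, -1.0]
finger_gap: 51.6
finger_force: 20.0
```

Run:
```python
from h import *
from cell import manip
s=manip.read_state();print(s["eef_pos"],s["eef_rot"])
delta(s,low(100,30.5,-70,15,197,1.5))
```

```text
[ 632.15356309 -132.50375535  350.80610983] [3.14010756e+00 5.09561513e-04 2.94553473e+00]
turn [ 0.001 -0.677 -0.003] shift in present axes [6.19  5.952 3.215] in goal axes [ 6.95   5.97  -0.369]
```

Emit:
step_arm:
  increments:
    - [[0,0,0,0.4,0.4,0,1],[0,0,0,0.75,0.72,0,1],[0,0,0,0.75,0.72,0,1],[0,0,0,0.75,0.72,0,1],[0,0,0,0.75,0.72,0,1]]

```text
clock: 24.95
eef_pos: [522.9, 23.6, 350.8]
eef_rot: [3.14, 0.001, 2.951]
wrist_force: [0.8, -0.0, -0.6]
finger_gap: 51.5
finger_force: 20.0
```

Emit:
step_arm:
  increments:
    - [[0,0,0,0.75,0.72,0,1],[0,0,0,0.75,0.72,0,1],[0,0,0,0.75,0.72,0,1],[0,0,0,0.54,0.5,0,1],[0,-0.135,0,0,0,0,1]]

```text
clock: 25.45
eef_pos: [433.7, 150.4, 351.0]
eef_rot: [3.14, 0.107, 2.953]
wrist_force: [-0.1, -0.7, -0.7]
finger_gap: 51.4
finger_force: 20.0
```

Emit:
step_arm:
  increments:
    - [[0,-0.135,0,0,0,0,1],[0,-0.135,0,0,0,0,1],[0,-0.135,0,0,0,0,1],[0,-0.135,0,0,0,0,1],[0,0,0,0,0,0,1]]

```text
clock: 25.95
eef_pos: [434.9, 148.5, 350.9]
eef_rot: [3.141, 0.532, 2.95]
wrist_force: [-1.0, 0.8, -0.7]
finger_gap: 51.6
finger_force: 20.0
```

Run:
```python
from h import *
from cell import manip
s=manip.read_state();where(s,100,197)
delta(s,low(100,30.5,-70,13,197,1.5))
```

```text
slope 30.5 centre [-30.2   0.7 181.1] low edge x -70.7 z over floor 143.4 F tray [-1.1  0.6 -0.7]
turn [ 0.002 -0.     0.003] shift in present axes [1.64  0.027 2.819] in goal axes [1.64  0.028 2.819]
```

Emit:
step_arm:
  increments:
    - [[0,0,0.003,0.41,0.03,0.7,1],[0,0,0,0.41,0,0.7,1],[0,0,0,0.41,0,0.7,1],[0,0,0,0.25,0,0.43,1],[0,0,0,0.16,0,0.28,1]]

```text
clock: 26.45
eef_pos: [435.6, 149.6, 219.0]
eef_rot: [-3.141, 0.526, 2.946]
wrist_force: [1.1, -1.2, -0.7]
finger_gap: 51.6
finger_force: 20.0
```

Emit:
step_arm:
  increments:
    - [[0,0,0,0,0,0,1],[0,0,0,0,0,0,1],[0,0,0,0,0,0,1]]

```text
clock: 26.75
eef_pos: [436.0, 149.9, 221.4]
eef_rot: [3.138, 0.531, 2.944]
wrist_force: [0.2, -0.2, -0.8]
finger_gap: 51.6
finger_force: 20.0
```

```bash
python3 st.py 100 197
```

```text
slope 30.42 centre [-29.5   2.2  51.5] low edge x -70.1 z over floor 13.9 F tray [ 0.2 -0.1 -0.8]
26.75 [ 0.21254913 -0.1908853  -0.81326095] [ 0.04571543  0.29518521 -0.03614799] 51.574203641287404
```

Emit:
step_arm:
  increments:
    - [[0,0,0,0.025,0,0.043,1],[0,0,0,0.025,0,0.043,1],[0,0,0,0.025,0,0.043,1],[0,0,0,0.025,0,0.043,1],[0,0,0,0.025,0,0.043,1]]

```text
clock: 27.25
eef_pos: [435.7, 149.9, 210.3]
eef_rot: [3.139, 0.53, 2.944]
wrist_force: [0.5, 0.3, -0.4]
finger_gap: 51.7
finger_force: 20.0
```

Emit:
step_arm:
  increments:
    - [[0,0,0,0.025,0,0.043,1],[0,0,0,0,0,0,1],[0,0,0,0,0,0,1]]

```text
clock: 27.55
eef_pos: [435.8, 149.9, 208.4]
eef_rot: [3.139, 0.53, 2.944]
wrist_force: [-0.5, -0.3, -1.0]
finger_gap: 51.7
finger_force: 20.0
```

Emit:
step_arm:
  increments:
    - [[0,0,0,0.013,0,0.021,1],[0,0,0,0,0,0,1],[0,0,0,0,0,0,1]]

```text
clock: 27.85
eef_pos: [435.7, 149.9, 207.5]
eef_rot: [3.138, 0.53, 2.944]
wrist_force: [0.1, -0.2, -0.3]
finger_gap: 51.4
finger_force: 20.0
```

```bash
python3 st.py 100 197
```

```text
slope 30.38 centre [-29.9   2.2  37.5] low edge x -70.5 z over floor -0.1 F tray [ 0.2 -0.2 -0.3]
27.85 [ 0.13134105 -0.18893042 -0.2810572 ] [0.08173203 0.3170851  0.00627112] 51.38607353471818
```

Emit:
step_arm:
  increments:
    - [[0,0,0,0.007,0,0.011,1],[0,0,0,0,0,0,1],[0,0,0,0,0,0,1]]

```text
clock: 28.15
eef_pos: [435.7, 149.9, 206.9]
eef_rot: [3.138, 0.53, 2.944]
wrist_force: [-0.7, -0.4, -0.2]
finger_gap: 51.8
finger_force: 20.0
```

Emit:
step_arm:
  increments:
    - [[0,0,0,0.007,0,0.011,1],[0,0,0,0,0,0,1],[0,0,0,0,0,0,1]]

```text
clock: 28.45
eef_pos: [435.8, 149.9, 206.5]
eef_rot: [3.138, 0.53, 2.944]
wrist_force: [-0.1, -0.9, 0.6]
finger_gap: 51.7
finger_force: 20.0
```

```bash
python3 st.py 100 197
```

```text
slope 30.39 centre [-29.9   2.2  36.6] low edge x -70.5 z over floor -1.0 F tray [ 0.1 -0.9  0.6]
28.45 [-0.06476603 -0.92914845  0.61333269] [ 0.00919113  0.14145455 -0.02233364] 51.73449913958812
```

Contact again (the moment dropped from 0.32 to 0.14). Drawing forward.

Emit:
step_arm:
  increments:
    - [[0,0,0,0.022,0,-0.013,1],[0,0,0,0.022,0,-0.013,1],[0,0,0,0.022,0,-0.013,1],[0,0,0,0,0,0,1]]

```text
clock: 28.85
eef_pos: [432.6, 150.5, 206.5]
eef_rot: [3.138, 0.53, 2.944]
wrist_force: [0.1, 0.2, 0.4]
finger_gap: 51.8
finger_force: 20.0
```

Emit:
step_arm:
  increments:
    - [[0,0,0,0.022,0,-0.013,1],[0,0,0,0,0,0,1]]

```text
clock: 29.05
eef_pos: [431.6, 150.7, 206.4]
eef_rot: [3.138, 0.53, 2.944]
wrist_force: [-0.5, -0.7, 0.1]
finger_gap: 51.7
finger_force: 20.0
```

Emit:
step_arm:
  increments:
    - [[0,0,0,0.022,0,-0.013,1],[0,0,0,0,0,0,1]]

```text
clock: 29.25
eef_pos: [430.6, 150.9, 206.5]
eef_rot: [3.138, 0.53, 2.944]
wrist_force: [-0.9, -0.0, -0.2]
finger_gap: 51.6
finger_force: 20.0
```

```bash
python3 st.py 100 197
```

```text
slope 30.38 centre [-35.1   2.2  36.5] low edge x -75.7 z over floor -1.1 F tray [-0.9 -0.2 -0.2]
29.25 [-0.91013752 -0.0383629  -0.20970914] [ 0.04014737  0.1351816  -0.01545576] 51.57127670735357
```

Emit:
step_arm:
  increments:
    - [[0,0,0,0.022,0,-0.013,1],[0,0,0,0,0,0,1]]

```text
clock: 29.45
eef_pos: [429.9, 151.1, 206.8]
eef_rot: [3.138, 0.531, 2.944]
wrist_force: [4.0, -2.1, 1.3]
finger_gap: 51.7
finger_force: 19.9
```

Emit:
step_arm:
  increments:
    - [[0,0,0,0.022,0,-0.013,1],[0,0,0,0,0,0,1]]

```text
clock: 29.65
eef_pos: [429.2, 151.3, 207.1]
eef_rot: [3.138, 0.532, 2.944]
wrist_force: [6.8, -2.8, 1.1]
finger_gap: 51.6
finger_force: 19.9
```

```bash
python3 st.py 100 197
```

```text
slope 30.48 centre [-36.3   2.5  37.3] low edge x -76.8 z over floor -0.4 F tray [ 7.2 -1.4  1.1]
29.65 [ 6.82680793 -2.77955356  1.13280007] [-0.50022027 -1.25315748  0.02628769] 51.63909398133426
```

Run:
```python
from h import *
from cell import manip
s=manip.read_state();delta(s,low(100,26,-76.8,-0.3,197,2.3))
```

```text
turn [ 0.003  0.1   -0.004] shift in present axes [-0.393  0.007  0.112] in goal axes [-0.4    0.006  0.081]
```

Emit:
step_arm:
  increments:
    - [[0,0.025,0,-0.099,0,0.025,1],[0,0.025,0,-0.099,0,0.025,1],[0,0.025,0,-0.099,0,0.025,1],[0,0.025,0,-0.099,0,0.025,1],[0,0,0,0,0,0,1]]

```text
clock: 30.15
eef_pos: [444.8, 148.2, 210.9]
eef_rot: [3.138, 0.452, 2.943]
wrist_force: [5.5, 0.3, 1.8]
finger_gap: 51.9
finger_force: 20.0
```

```bash
python3 st.py 100 197
```

```text
slope 25.92 centre [-34.3   2.4  33.7] low edge x -77.0 z over floor -0.6 F tray [5.3 1.4 1.8]
30.15 [5.45124229 0.33808447 1.83174682] [ 0.15777745 -0.9241594   0.10988926] 51.914071797341485
```

Emit:
step_arm:
  increments:
    - [[0,0,0,0,0,0,-0.35],[0,0,0,0,0,0,-0.35],[0,0,0,0,0,0,-0.35],[0,0,0,0,0,0,-0.35]]

```text
clock: 30.55
eef_pos: [444.0, 148.2, 210.4]
eef_rot: [3.139, 0.451, 2.944]
wrist_force: [0.5, 0.1, 0.1]
finger_gap: 63.2
finger_force: 0.0
```

Emit:
step_arm:
  increments:
    - [[0,0,0,0,0,-0.2,-0.35],[0,0,0,0,0,-0.5,-0.35],[0,0,0,0,0,-1,-0.35],[0,0,0,0,0,-1,-0.35],[0,0,0,0,0,-1,-0.35]]

```text
clock: 31.05
eef_pos: [379.5, 160.5, 345.3]
eef_rot: [3.138, 0.451, 2.944]
wrist_force: [0.7, 0.3, 0.0]
finger_gap: 63.3
finger_force: 0.0
```

Emit:
step_arm:
  increments:
    - [[0,0,0,0,-1,-0.3,-0.35],[0,0,0,0,-1,0,-0.35],[0,0,0,0,-1,0,-0.35],[0,0,0,0,-1,0,-0.35],[0,0,0,0,-1,0,-0.35]]

```text
clock: 31.55
eef_pos: [335.6, -35.8, 354.5]
eef_rot: [3.138, 0.453, 2.945]
wrist_force: [0.3, 0.3, -0.2]
finger_gap: 63.6
finger_force: 0.0
```

```bash
python3 face.py "[(-65,5),(22,55),(78,110)]"; python3 look.py pics/l3.png
```

```text
slope 24.9 ytilt -0.027 face z at x=0 55.1
   ((-29.941926956176758, 14.39090347290039), (77.23133850097656, 69.96112823486328), 89.7596206665039)
slope 27.0 ytilt 0.015 face z at x=0 44.6
   ((38.44379806518555, 1.2912330627441406), (32.35183334350586, 52.578678131103516), 0.2236032634973526)
slope 30.7 ytilt 0.015 face z at x=0 30.3
   ((93.82849884033203, 1.4310169219970703), (31.739778518676758, 52.43122482299805), 0.348261296749115)
```

View pics/l3.png

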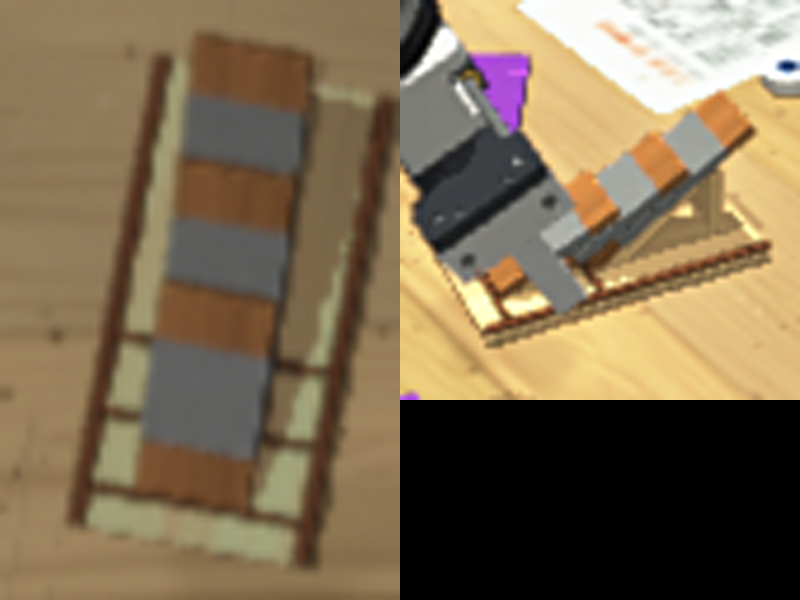

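The picture shows all three boards shingled, square and near-centred. The short board's lower end is at the front rib (137–252, 490), and the arm is clear. Handing in.

```bash
python3 -c "
from cell import workorder
print(workorder.sign_off())"
```

```text
the job is handed in; nothing more can be done
None
```

I leaned all three boards as a shingled row, felt each butt against its own rib, and handed the job in at about 31.6 s of the 72 s; the sign-off gave no verdict. The one slip was while fetching the medium board, when the fingertips pressed the worktop with about 48 N; the run carried on, and I don't know whether that counts against the 40 N limit.

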